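# Unlock the gas cylinder's cradle and hold the cylinder upright

### The arm

A 6-joint arm with a two-finger parallel gripper is mounted at the origin on the work surface. World frame = base frame: x ahead of the robot, y to its left, z up, the work surface at z = 0. Lengths are in m, angles in degrees, forces in N, time in s.
With the tool pointing down it reaches from about 0.4 to 0.825 m from the base axis. Payload 7 kg.
Tool frame: the origin (TCP) lies between the finger pads; the fingertips stand ctrl.nose_length ahead of it and the grasp point (between the pads) lies 2 mm behind it (ctrl.nose_length is the distance from the TCP to the fingertips, in m); z points along the fingers, y is the line along which they close (so a half turn about z gives the same grasp; the last joint's range is limited). The gripper opens to 88 mm and grips with 3 to 60 N. Pads are 19 mm wide; open, the fingers measure 130 mm over their backs; the gripper's body (78 mm by 193 mm) begins 47 mm behind the grasp point.
Start: joints at [86.809, 20.546, 0.682, 0, -70.136, -16.507], TCP at [0.228, 0.635, 0.244] pointing down, gripper open.
Joint ranges: [-176.03, 176.03], [-82.01, 121.73], [-58.28, 71.71], [-173.87, 95.51], [-174.79, -0.11], [-173.66, 173.66]. Speed limits (degrees/s): [136.94, 136.94, 172.46, 180, 180, 180].

### API

Orientations are given as [roll, pitch, yaw] about the fixed x, y, z axes, in that order (R = Rz(yaw) Ry(pitch) Rx(roll)).
In Python, from plant import ctrl gives the robot as it stands.
- The arm moves only by the tool apply_moves, never from a script. Its argument "commands" is a list of rows, each a list of 3 entries, a list of its own where there are three numbers: the shift along the world's x, y, z in cm, then the turn about the world's z in rad, then the closure, from 0 (fully open) to 1 (shut). In form: [[[x, y, z], turn, jaw], ...]. A call has 1 to 20 rows; each row is the pose to reach, as a shift and turn from the pose commanded when the call began; what a row does not reach only later rows make up. A row lasts 1/12 s, in which the tool goes at most 41.7 mm and 7.16 degrees, less where a joint would pass 70% of its speed; a pose out of reach is approached as far as the arm can. A call with a gripper value outside its range is refused whole. The fingers move at their own pace and stop on an object; the grip force is fixed at half the most. Time passes only in rows, so rows that repeat a pose let the fingers close. It gives the time, the measured TCP pose, the force, the opening and the grip force at its end, in the units of the state.
- ctrl.get_obs(): the state, without advancing time (a new reading comes with each control period).
- ctrl.snapshot(name): name is "scene" or "top" or "wrist"; returns a dict with "img" (480x640x3 uint8, red, green, blue), "fx", "fy", "cx", "cy" (pixels), "T" (4x4, takes a point from camera to world coordinates). Camera axes: x right, y up, looking along -z (the intrinsics and any distortion apply to the point x, -y, -z); pixel columns grow to the right and rows downward; lengths in m; the calibration is good to about 2 mm. A picture is of the moment at which its call begins. There is no depth.
- ctrl.close_job(): hands the job in; it is judged then, once.
Trained networks look in a picture, given as the dict that the camera call returned (one of the last four; its "shot" number tells which), for a name from the list of things; names that differ only in an ending like _2 or _b are one class to them, and where a whole thing is asked for, a point or a joint stands for the part that bears it (a point fixed in the world has none). Each returns a list of dicts, best first, with "score" (0 to 1); they miss things now and then, are a little off and sometimes report something else, mostly with a low value. They report only what shows in the picture. A call takes as long as a camera call.
- ctrl.search_frame(picture, target): "at" ([column, row] in pixels, amid what is visible of it).
- ctrl.spot_point(picture, target): "at" ([column, row] in pixels: a listed point, or the origin of a listed thing).
The state is a dict: "clock": time; "joint_pos": joint angles; "qvel": joint speeds; "tau": joint torques, N m; "tool_pos": TCP position; "orientation": TCP orientation; "force": force on the tool from outside, world axes, zero at the start; "moment": the same for the moment, N m; "opening": finger opening in m; "gripper_force": force on a finger pad.
Only numpy, scipy, OpenCV 4.12 (cv2) and the standard library are available. Lean on these libraries where they do the work, as an engineer would, in place of code of your own. Each camera call takes 0.05 s, during which the arm holds its last target. There are 200 camera calls.

### The job

The small gas cylinder leans in a locked cradle. Wind the cradle's handwheel anticlockwise until the keeper bar is all the way back at its stop, then draw the cylinder out of its sleeve and hold it upright, valve uppermost and still, with its foot at least 10 cm above the bench. Finish while holding it there, touching nothing else with it, and leave the bottle, jar, spanner and tray where they are.

Things in the scene. Friction and masses are not known exactly. Their poses are not given: they have to be found in the camera images.
- cradle: Grey cradle fixed to the bench. Origin on the bench top; the cylinder's top leans to its -x, y runs from the sleeve to the handwheel (roughly away from the robot, within 0.35 rad), z up. Base plate 8 mm thick, x -70..140, y -80..200 mm. A square tower 70 x 70, 165 mm high, at x 20, y 150 carries the handwheel.
- sleeve_floor (a point): Centre of the inner floor of the square steel sleeve, at (71, 0, 34) mm in the cradle's frame. Sleeve: 57 mm square inside, 65 outside, 60 deep, open above; it leans 40 degrees (0.698 rad) from vertical, its axis along (-0.643, 0, 0.766) in the cradle's frame.
- wheel (a joint): Handwheel angle, rad, 0 to 9.6 (about 1.5 turns), grows anticlockwise from above: black disc 108 mm across, vertical axis, on the tower. Geared to the keeper (5 mm per rad); light friction (1 to 2 N at the handle); stays where it is left. Starts between 0 and 3.
- wheel_axis (a point): Point on the wheel's axis at the disc's upper face, 185 mm above the bench.
- crank_handle (a point): Middle of the upright round crank handle on the disc: steel, 18 mm diameter, 42 mm from the wheel's axis, reaching from 187 to 233 mm above the bench (this point at 213). It spins freely on its own pin, so a gripper may hold it without turning while carrying it round.
- keeper (a joint): Keeper bar position, m: 0 locked, 0.048 fully open at its stop (the bar's collar meets the tower). Steel, 14 x 8 mm, opens level along the cradle's +y; locked, it lies 2 mm above the cylinder's shoulder on the upper side of the neck. Moved only by the wheel.
- keeper_tip (a point): Free end of the keeper bar; in the cradle's frame at y = -10 mm when locked, 38 mm when fully open.
- cylinder: Aluminium gas cylinder with brass valve, 152 mm long, 0.3 to 0.6 kg. Origin at the centre of its foot, z along its axis to the valve. Body 52 mm diameter from 0 to 100 mm, flat shoulder; neck 22 from 100 to 108; plain round valve 28 from 108 to 152. It starts foot on the sleeve floor, lying on the sleeve's lower wall, 5 mm play across.
- valve (a point): Point on the cylinder's axis in the valve, 136 mm from the foot: a good place to grip (from above along the leaning axis, fingers closing along the cradle's y).
- reagent: Bystander: brown glass bottle, 52 mm diameter, 95 high; origin under its centre.
- jar: Bystander: clear jar, 60 mm diameter, 70 high; origin under its centre.
- spanner: Bystander: steel spanner 150 mm long lying flat; origin under its middle.
- vial_tray: Bystander: white open tray 90 x 120 x 35 mm; origin under its centre.

How it is judged:
By the outcome, as a careful person would: the job done as asked, in the order asked, and still so for the second after the job is handed in, while the arm keeps its last pose, push and grip.
It also fails if it takes over 51 s, if anything falls off the work surface, if the arm or the gripper's body presses on something with over 40 N, if the wrist force passes 120 N, or if a joint passes its speed limit or range.

## Working session

There is one attempt and no reset: what is moved stays moved. The work goes in short steps, Python scripts to look and compute and a tool call to move; the robot and the scene stay as the last step left them, time stands still between calls to the robot, and variables do not carry over. Pictures are saved under pics/ and viewed, at most 10 in all, crops included, and the job is handed in when it is done.

Besides the shell and the picture viewer there is one more tool, called after "Call:" as name([rows], argument=value, ...), one row to a line, values as JSON. apply_moves: Moves the arm, as the interface text tells. Its arguments: {"type":"object","properties":{"commands":{"type":"array"}},"required":["commands"]}

```bash
ls; mkdir -p pics
cat > h.py <<'E'
import numpy as np, cv2
from plant import ctrl
def ray(s,px):
    # bearing in world
    T=np.array(s["T"]); d=np.array([(px[0]-s["cx"])/s["fx"],-(px[1]-s["cy"])/s["fy"],-1.])
    if s.get("dist") is not None:
        u=cv2.undistortPoints(np.array([[px]],float),np.array([[s["fx"],0,s["cx"]],[0,s["fy"],s["cy"]],[0,0,1]]),np.array(s["dist"]))[0,0]
        d=np.array([u[0],-u[1],-1.])
    d=T[:3,:3]@d; return T[:3,3],d/np.linalg.norm(d)
def tri(rs):
    A=sum(np.eye(3)-np.outer(d,d) for o,d in rs); b=sum((np.eye(3)-np.outer(d,d))@o for o,d in rs)
    p=np.linalg.solve(A,b); return p,[round(float(np.linalg.norm(np.cross(p-o,d)))*1000,1) for o,d in rs]
def atz(r,z): o,d=r; return o+d*(z-o[2])/d[2]
def proj(s,p):
    c=np.linalg.inv(np.array(s["T"]))@np.append(p,1); return np.array([s["cx"]-s["fx"]*c[0]/c[2], s["cy"]+s["fy"]*c[1]/c[2]])
def save(s,n): cv2.imwrite("pics/"+n+".png",np.array(s["img"])[...,::-1])
E
python3 - <<'E'
from h import *
o=ctrl.get_obs(); print(o, ctrl.nose_length)
S={n:ctrl.snapshot(n) for n in("scene","top","wrist")}
s=S["scene"];print([k for k in s],{n:(np.round(v["T"],3).tolist(),v["fx"],v["cx"],v["cy"]) for n,v in S.items()})
for n in ("wheel_axis","crank_handle","valve","sleeve_floor","keeper_tip","cradle","cylinder","reagent","jar","spanner","vial_tray"):
    rs=[]
    for c in S:
        r=ctrl.spot_point(S[c],n)[:1]
        if r and r[0]["score"]>.3: rs.append(ray(S[c],r[0]["at"])); print(n,c,np.round(r[0]["at"],1),round(r[0]["score"],2),end=" ")
    if len(rs)>1: p,e=tri(rs); print(np.round(p,4),e)
    else: print()
img=np.hstack([cv2.resize(np.array(S[c]["img"]),(400,300)) for c in("scene","top")])
cv2.imwrite("pics/a.png",np.vstack([img,np.hstack([cv2.resize(np.array(S["wrist"]["img"]),(400,300)),np.zeros((300,400,3),np.uint8)])])[...,::-1])
E
```

```text
pics
{'clock': 0.0, 'joint_pos': array([ 8.68091097e+01,  2.05891325e+01,  6.32338035e-01, -1.95478040e-02,
       -7.01386376e+01, -1.65066891e+01]), 'qvel': array([ 0.05290705, -0.03601315,  0.05973809,  0.02060125,  0.05533097,
        0.07964313]), 'tau': array([ 1.10813248e-04, -5.82710302e+01,  2.93079096e+01,  6.99776977e+00,
        7.21077886e-03, -1.57907593e-04]), 'tool_pos': array([0.22738397, 0.63502609, 0.24263958]), 'orientation': array([ 1.79903279e+02, -9.49843630e-03, -1.97042280e+01]), 'force': array([-1.32259674,  0.17664616, -0.06842045]), 'moment': array([-0.01822205, -0.02255472, -0.03206686]), 'gripper_force': 0.0, 'opening': 0.08755022336622142} 0.017
['img', 'fx', 'fy', 'cx', 'cy', 'T', 'shot'] {'scene': ([[0.892, -0.354, 0.281, 0.91], [0.452, 0.713, -0.536, -0.693], [-0.01, 0.605, 0.796, 1.139], [0.0, 0.0, 0.0, 1.0]], 598.628918034623, 314.9492793368717, 239.9028674983685), 'top': ([[-0.012, 0.987, -0.162, 0.342], [-1.0, -0.014, -0.014, -0.035], [-0.016, 0.161, 0.987, 1.542], [0.0, 0.0, 0.0, 1.0]], 588.6505751285246, 315.1032337646898, 240.21731159785233), 
[... 545 characters left out ...]
eve_floor top [342.3 277.4] 0.66 [ 0.4906 -0.0822  0.0454] [0.4, 0.4]
keeper_tip scene [279.7 234.3] 0.58 keeper_tip top [323.6 277.6] 0.51 [ 0.4812 -0.0353  0.1326] [0.8, 0.8]
cradle scene [284.5 258.3] 0.59 cradle top [314.8 283.8] 0.58 [ 0.4758 -0.0133  0.0141] [2.4, 2.4]
cylinder top [344.8 279. ] 0.59 
reagent scene [348.1 150.2] 0.9 reagent top [172.8 289.5] 0.93 [0.4652 0.3525 0.0342] [1.0, 1.0]
jar scene [184.1 403.9] 0.8 jar top [462.6 291.2] 0.86 [ 0.4548 -0.4013 -0.016 ] [1.5, 1.5]
spanner scene [412.  179.4] 0.64 spanner top [174.8 217.6] 0.85 [0.6523 0.3539 0.0133] [7.6, 7.6]
vial_tray scene [252.1 451.7] 0.75 vial_tray top [470.5 226.9] 0.85 [ 0.6264 -0.4265 -0.0043] [1.2, 1.2]
```

View pics/a.png

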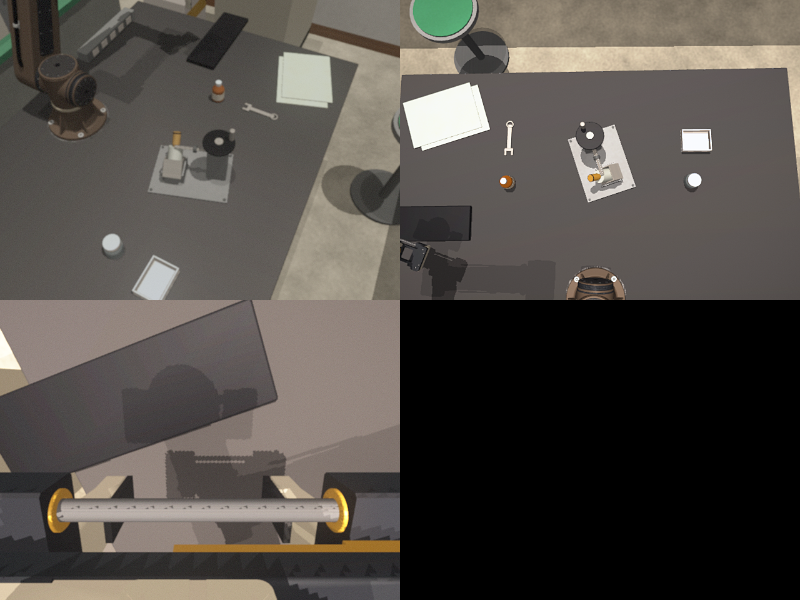

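Call:
apply_moves([
  [[31, -58, 18], -0.91, 0],
  [[31, -58, 18], -0.91, 0],
  [[31, -58, 18], -0.91, 0],
  [[31, -58, 18], -0.91, 0],
  [[31, -58, 18], -0.91, 0],
  [[31, -58, 18], -0.91, 0],
  [[31, -58, 18], -0.91, 0],
  [[31, -58, 18], -0.91, 0],
  [[31, -58, 18], -0.91, 0],
  [[31, -58, 18], -0.91, 0],
  [[31, -58, 18], -0.91, 0],
  [[31, -58, 18], -0.91, 0],
  [[31, -58, 18], -0.91, 0],
  [[31, -58, 18], -0.91, 0],
  [[31, -58, 18], -0.91, 0],
  [[31, -58, 18], -0.91, 0],
  [[31, -58, 18], -0.91, 0],
  [[31, -58, 18], -0.91, 0],
  [[31, -58, 18], -0.91, 0],
  [[31, -58, 18], -0.91, 0],
])

```text
clock: 3.47
tool_pos: [0.5372, 0.0557, 0.4232]
orientation: [180.0, 0.0, -71.9]
force: [-0.3, 0.7, 0.8]
opening: 0.0875
gripper_force: 0.0
```

```bash
cat >> h.py <<'E'
from scipy.optimize import least_squares
TH=0.69813
CAD={"wheel_axis":(20,150,185),"sleeve_floor":(71,0,34),"valve":(-18,0,136.5),"cradle":(0,0,0)}
def look(cams,names=("wheel_axis","crank_handle","valve","sleeve_floor","keeper_tip","cradle"),v=True):
    S={c:ctrl.snapshot(c) for c in cams}; D={}
    for n in names:
        for c in cams:
            r=ctrl.spot_point(S[c],n)[:1]
            if r and r[0]["score"]>.3: D[n,c]=np.array(r[0]["at"]); v and print(n,c,np.round(r[0]["at"],1),round(r[0]["score"],2))
    return S,D
def fit(obs):  # obs: list of (snap,name,px) -> x,y,yaw of cradle (z=0)
    def P(q,n):
        c,s=np.cos(q[2]),np.sin(q[2]); a=np.array(CAD[n])/1000; return np.array([q[0]+c*a[0]-s*a[1],q[1]+s*a[0]+c*a[1],a[2]])
    f=lambda q: np.concatenate([(proj(s,P(q,n))-px)/s["fx"]*np.linalg.norm(P(q,n)-np.array(s["T"])[:3,3])*1000 for s,n,px in obs])
    r=least_squares(f,[.476,-.013,-1.25],loss="soft_l1",f_scale=2); return r.x,np.round(f(r.x).reshape(-1,2),1),P
E
python3 - <<'E'
from h import *
o=ctrl.get_obs(); print(o["clock"],o["tool_pos"],o["orientation"],o["force"])
S,D=look(("scene","top","wrist"))
ob=[(S[c],n,p) for (n,c),p in D.items() if n in CAD]
q,e,P=fit(ob); print(q,[(n,c) for (n,c) in D if n in CAD],e.tolist())
for n in ("crank_handle","keeper_tip","wheel_axis","valve","sleeve_floor"):
    rs=[ray(S[c],p) for (m,c),p in D.items() if m==n]
    if len(rs)>1: print(n,tri(rs), P(q,n) if n in CAD else "")
save(S["wrist"],"w1")
E
```

```text
3.4667 [0.53721928 0.05570404 0.42323035] [ 1.79976888e+02  1.76014027e-02 -7.18511215e+01] [-0.32196091  0.67245322  0.82056059]
wheel_axis scene [349.8 225.3] 0.64
wheel_axis top [301.3 215.5] 0.92
wheel_axis wrist [241.6 129.3] 0.78
crank_handle scene [371.6 214.2] 0.62
crank_handle wrist [193.  146.6] 0.72
valve scene [280.5 219.8] 0.56
valve top [307.1 282.5] 0.59
valve wrist [395.1 167.6] 0.93
sleeve_floor scene [274.8 272.8] 0.87
sleeve_floor top [341.9 279.6] 0.77
sleeve_floor wrist [376.3 145.9] 0.62
keeper_tip scene [279.9 234.3] 0.5
keeper_tip top [326.3 277.6] 0.61
keeper_tip wrist [395.3 130.2] 0.8
cradle scene [282.2 259.6] 0.66
cradle top [316.7 284.3] 0.77
cradle wrist [376.6 145.4] 0.73
[ 0.47224632 -0.01441785 -1.26328579] [('wheel_axis', 'scene'), ('wheel_axis', 'top'), ('wheel_axis', 'wrist'), ('valve', 'scene'), ('valve', 'top'), ('valve', 'wrist'), ('sleeve_floor', 'scene'), ('sleeve_floor', 'top'), ('sleeve_floor', 'wrist'), ('cradle', 'scene'), ('cradle', 'top'), ('cradle', 'wrist')] [[0.5, 1.8], [3.6, 2.5], [1.2, 2.3], [4.6, -3.2], [2.0, 3.4], [-0.5, 2.9], [5.6, 12.6], [0.2, -7.9], [9.6, -75.5], [4.8, 4.2], [-2.0, 5.4], [-0.1, 2.2]]
crank_handle (array([0.65478402, 0.03619847, 0.21407934]), [1.6, 1.6]) 
keeper_tip (array([ 0.48150737, -0.03818479,  0.13566864]), [1.0, 3.1, 2.7]) 
wheel_axis (array([0.62209268, 0.01229791, 0.18844608]), [1.5, 3.3, 2.3]) [0.62126356 0.01192338 0.185     ]
valve (array([0.46703814, 0.00110084, 0.13493703]), [4.2, 5.0, 1.0]) [0.46679795 0.00273777 0.1365    ]
sleeve_floor (array([ 0.47875937, -0.05249383,  0.01535458]), [9.2, 31.0, 37.1]) [ 0.49373709 -0.08208725  0.034     ]
```

View pics/w1.png

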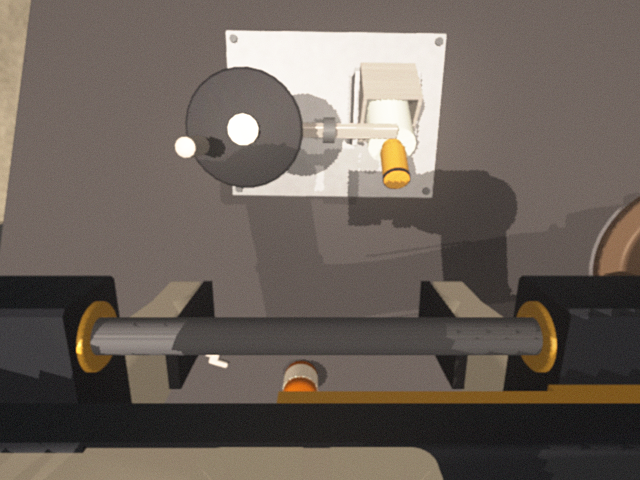

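Call:
apply_moves([
  [[4, -0.7, -4], 0, 0],
  [[8, -1.3, -8], 0, 0],
  [[11.8, -2, -11], 0, 0],
  [[11.8, -2, -14], 0, 0],
  [[11.8, -2, -14], 0, 0],
  [[11.8, -2, -14], 0, 0],
])

```text
clock: 5.02
tool_pos: [0.6548, 0.0347, 0.2765]
orientation: [179.4, 0.1, -71.9]
force: [-1.1, 0.4, -1.5]
opening: 0.0876
gripper_force: 0.0
```

Run:
```python
from h import *
o=ctrl.get_obs(); print(o["clock"],o["tool_pos"],o["orientation"],o["force"])
S,D=look(("scene","top","wrist"),("wheel_axis","crank_handle"))
for n in ("crank_handle","wheel_axis"):
    rs=[ray(S[c],p) for (m,c),p in D.items() if m==n]
    if len(rs)>1: print(n,tri(rs))
    if (n,"wrist") in D: print(atz(ray(S["wrist"],D[n,"wrist"]),{"c":.213,"w":.185}[n[0]]))
save(S["wrist"],"w2")
```

```text
5.0167 [0.65480091 0.03472585 0.27654442] [ 1.79425718e+02  5.77745026e-02 -7.19225274e+01] [-1.11636959  0.36680608 -1.53526766]
wheel_axis scene [349.5 227.3] 0.68
wheel_axis top [303.  217.3] 0.74
wheel_axis wrist [379.6 224.9] 0.63
crank_handle scene [279.7 220.9] 0.68
crank_handle top [291.6 199.8] 0.43
crank_handle wrist [315.9 261.7] 0.92
crank_handle (array([ 0.60671434, -0.014562  ,  0.2731927 ]), [116.7, 58.2, 62.4])
[0.65517967 0.03454853 0.213     ]
wheel_axis (array([0.62076763, 0.01095932, 0.18096977]), [0.8, 0.9, 1.5])
[0.62260315 0.00893165 0.185     ]
```

View pics/w2.png

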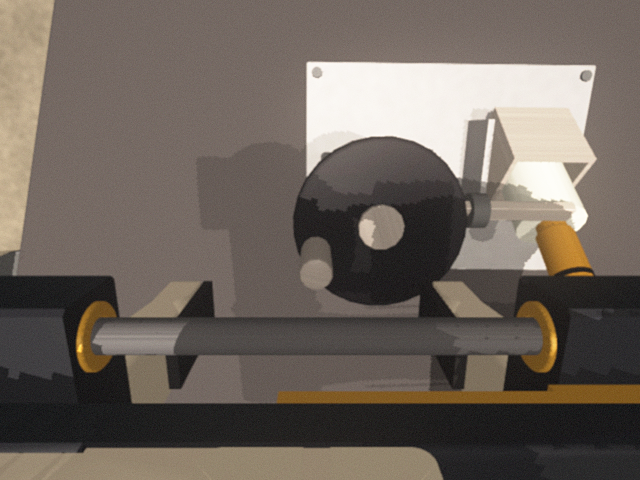

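Call:
apply_moves([
  [[0, 0, -2], 0, 0],
  [[0, 0, -4], 0, 0],
  [[0, 0, -6], 0, 0],
  [[0, 0, -6], 0, 0],
  [[0, 0, -6], 0, 1],
  [[0, 0, -6], 0, 1],
  [[0, 0, -6], 0, 1],
  [[0, 0, -6], 0, 1],
  [[0, 0, -6], 0, 1],
  [[0, 0, -6], 0, 1],
  [[0, 0, -6], 0, 1],
  [[0, 0, -6], 0, 1],
])

```text
clock: 6.47
tool_pos: [0.6556, 0.0355, 0.2237]
orientation: [-180.0, -0.0, -71.8]
force: [0.3, 0.0, -1.4]
opening: 0.0401
gripper_force: 0.0
```

Call:
apply_moves([
  [[0, 0, -0.8], 0, 1],
  [[0, 0, -0.8], 0, 1],
  [[0, 0, -0.8], 0, 1],
  [[0, 0, -0.8], 0, 1],
  [[0, 0, -0.8], 0, 1],
])

```text
clock: 6.88
tool_pos: [0.6554, 0.0356, 0.2148]
orientation: [180.0, 0.0, -71.8]
force: [1.8, 0.3, -5.1]
opening: 0.0177
gripper_force: 30.0
```

Call:
apply_moves([
  [[-0.56, 0.63, -0.8], 0, 1],
  [[-1.23, 1.13, -0.8], 0, 1],
  [[-1.98, 1.49, -0.8], 0, 1],
  [[-2.79, 1.69, -0.8], 0, 1],
  [[-3.63, 1.72, -0.8], 0, 1],
  [[-4.46, 1.59, -0.8], 0, 1],
  [[-5.24, 1.3, -0.8], 0, 1],
  [[-5.95, 0.85, -0.8], 0, 1],
  [[-5.95, 0.85, -0.8], 0, 1],
])

```text
clock: 7.63
tool_pos: [0.598, 0.0446, 0.2129]
orientation: [-179.5, -0.1, -71.7]
force: [-4.7, 4.9, 21.9]
opening: 0.0177
gripper_force: 30.0
```

Run:
```python
from h import *
o=ctrl.get_obs(); print(o["clock"],o["tool_pos"],o["force"])
S,D=look(("scene","top","wrist"),("wheel_axis","crank_handle","keeper_tip"))
for n in ("crank_handle","wheel_axis","keeper_tip"):
    rs=[ray(S[c],p) for (m,c),p in D.items() if m==n]
    if len(rs)>1: print(n,tri(rs))
def tab(a0,st,n,r=4.2):
    for i in range(1,n+1): print(np.round([r*(np.cos(a0+st*i)-np.cos(a0)),r*(np.sin(a0+st*i)-np.sin(a0))],2).tolist(),end=" ")
tab(2.228,.25,17)
```

```text
7.6333 [0.59798069 0.04456912 0.21292583] [-4.73423652  4.93396516 21.8539427 ]
wheel_axis scene [350.3 223.8] 0.56
wheel_axis top [303.4 216.9] 0.62
wheel_axis wrist [286.4 204.2] 0.75
crank_handle scene [348.5 202.4] 0.56
crank_handle wrist [316.1 315.8] 0.69
keeper_tip scene [284.2 232.6] 0.54
keeper_tip top [323.  274.2] 0.5
keeper_tip wrist [554.7 189.1] 0.6
crank_handle (array([0.60088258, 0.04145056, 0.2175622 ]), [1.8, 1.8])
wheel_axis (array([0.62109043, 0.01022796, 0.19295799]), [1.5, 2.3, 2.1])
keeper_tip (array([ 0.4899924 , -0.03302805,  0.13950759]), [0.8, 0.8, 0.6])
[-0.74, -0.74] [-1.28, -1.64] [-1.58, -2.64] [-1.62, -3.69] [-1.4, -4.71] [-0.93, -5.65] [-0.25, -6.44] [0.61, -7.04] [1.59, -7.41] [2.63, -7.52] [3.67, -7.38] [4.64, -6.98] [5.48, -6.35] [6.13, -5.54] [6.57, -4.59] [6.76, -3.56] [6.69, -2.51]
```

Call:
apply_moves([
  [[0, 0, 0.8], 0, 1],
  [[-0.74, -0.74, 0.8], 0, 1],
  [[-1.28, -1.64, 0.8], 0, 1],
  [[-1.58, -2.64, 0.8], 0, 1],
  [[-1.62, -3.69, 0.8], 0, 1],
  [[-1.4, -4.71, 0.8], 0, 1],
  [[-0.93, -5.65, 0.8], 0, 1],
  [[-0.25, -6.44, 0.8], 0, 1],
  [[0.61, -7.04, 0.8], 0, 1],
  [[1.59, -7.41, 0.8], 0, 1],
  [[2.63, -7.52, 0.8], 0, 1],
  [[3.67, -7.38, 0.8], 0, 1],
  [[4.64, -6.98, 0.8], 0, 1],
  [[5.48, -6.35, 0.8], 0, 1],
  [[6.13, -5.54, 0.8], 0, 1],
  [[6.57, -4.59, 0.8], 0, 1],
  [[6.57, -4.59, 0.8], 0, 1],
  [[6.57, -4.59, 0.8], 0, 1],
])

```text
clock: 9.73
tool_pos: [0.6622, -0.0007, 0.2144]
orientation: [-180.0, 0.0, -71.8]
force: [4.6, -0.7, -24.1]
opening: 0.0174
gripper_force: 30.0
```

Run:
```python
from h import *
o=ctrl.get_obs(); print(o["clock"],o["tool_pos"],o["force"])
S,D=look(("scene","top","wrist"),("wheel_axis","keeper_tip"))
for n in ("wheel_axis","keeper_tip"):
    rs=[ray(S[c],p) for (m,c),p in D.items() if m==n]
    if len(rs)>1: print(n,tri(rs))
p,_=tri([ray(S[c],p) for (m,c),p in D.items() if m=="keeper_tip"]); print("y",(p[:2]-[.4722,-.0144])@[.953,.302])
def tab(a0,st,n,r=4.2):
    for i in range(1,n+1): print(np.round([r*(np.cos(a0+st*i)-np.cos(a0)),r*(np.sin(a0+st*i)-np.sin(a0))],2).tolist(),end=" ")
tab(2.228+3.75,.15,16)
```

```text
9.7333 [ 0.66220358 -0.00073839  0.2144008 ] [  4.58851579  -0.71781406 -24.1040708 ]
wheel_axis scene [353.8 225.5] 0.74
wheel_axis top [302.4 216.8] 0.96
keeper_tip scene [293.1 235.5] 0.5
keeper_tip top [322.6 265.9] 0.75
keeper_tip wrist [580. 290.] 0.65
wheel_axis (array([0.62414859, 0.0152068 , 0.18377131]), [3.8, 3.8])
keeper_tip (array([ 0.51022208, -0.03165178,  0.13929617]), [1.1, 1.5, 0.7])
y 0.031025006981371044
[0.14, 0.61] [0.19, 1.24] [0.15, 1.87] [0.01, 2.48] [-0.21, 3.07] [-0.53, 3.62] [-0.92, 4.11] [-1.38, 4.54] [-1.9, 4.89] [-2.46, 5.17] [-3.06, 5.36] [-3.69, 5.45] [-4.32, 5.45] [-4.94, 5.36] [-5.54, 5.17] [-6.11, 4.9]
```

Call:
apply_moves([
  [[0.14, 0.61, -0.5], 0, 1],
  [[0.19, 1.24, -0.5], 0, 1],
  [[0.15, 1.87, -0.5], 0, 1],
  [[0.01, 2.48, -0.5], 0, 1],
  [[-0.21, 3.07, -0.5], 0, 1],
  [[-0.53, 3.62, -0.5], 0, 1],
  [[-0.53, 3.62, -0.5], 0, 1],
  [[-0.53, 3.62, -0.5], 0, 1],
])

```text
clock: 10.85
tool_pos: [0.6569, 0.0343, 0.2139]
orientation: [-179.8, -0.1, -71.8]
force: [-4.2, -1.5, 4.0]
opening: 0.0174
gripper_force: 30.0
```

```bash
cat > k.py <<'E'
from h import *
o=ctrl.get_obs(); print(o["clock"],o["tool_pos"],o["force"])
Y=[]
for i in range(3):
    S,D=look(("scene","top","wrist"),("keeper_tip",),v=False)
    p,e=tri([ray(S[c],p) for (m,c),p in D.items()]); Y.append((round(float((p[:2]-[.4722,-.0144])@[.953,.302]*1000),1),e))
print("y",Y)
E
python3 k.py
```

```text
10.85 [0.6569497  0.03427184 0.21392458] [-4.20181098 -1.51137535  3.95290481]
y [(9.5, [17.0, 16.7, 20.1]), (33.5, [1.1, 1.1]), (33.1, [3.1, 1.7, 3.0])]
```

Call:
apply_moves([
  [[-0.39, 0.49, 0], 0, 1],
  [[-0.85, 0.92, 0], 0, 1],
  [[-1.37, 1.27, 0], 0, 1],
  [[-1.37, 1.27, 0], 0, 1],
])

```text
clock: 12.08
tool_pos: [0.6433, 0.0472, 0.2138]
orientation: [-179.7, -0.1, -71.8]
force: [-3.4, -2.8, 7.3]
opening: 0.0169
gripper_force: 30.0
```

Call:
apply_moves([
  [[-0.56, 0.28, 0], 0, 1],
  [[-1.16, 0.47, 0], 0, 1],
  [[-1.79, 0.56, 0], 0, 1],
  [[-1.79, 0.56, 0], 0, 1],
])

```text
clock: 12.42
tool_pos: [0.6259, 0.0528, 0.2138]
orientation: [-179.7, -0.1, -71.8]
force: [-0.6, -2.2, 8.5]
opening: 0.0178
gripper_force: 30.0
```

```bash
python3 k.py; python3 -c "
import numpy as np
a0=2.228+3.75+1.8
print([np.round([4.2*(np.cos(a0+.12*i)-np.cos(a0)),4.2*(np.sin(a0+.12*i)-np.sin(a0))],2).tolist() for i in range(1,12)])"
```

```text
12.4167 [0.62592246 0.0527663  0.21382173] [-0.61660183 -2.16482071  8.51288844]
y [(38.3, [4.6, 3.4, 2.4]), (36.5, [3.2, 3.0, 3.3]), (41.8, [5.2, 6.0, 2.6])]
[[-0.5, 0.01], [-1.0, -0.04], [-1.5, -0.16], [-1.97, -0.33], [-2.42, -0.55], [-2.84, -0.83], [-3.22, -1.16], [-3.57, -1.52], [-3.86, -1.93], [-4.11, -2.37], [-4.3, -2.84]]
```

Call:
apply_moves([
  [[-0.25, 0, 0], 0, 1],
  [[-0.5, 0.01, 0], 0, 1],
  [[-0.75, -0.01, 0], 0, 1],
  [[-0.75, -0.01, 0], 0, 1],
])

```text
clock: 13.65
tool_pos: [0.6195, 0.0529, 0.2138]
orientation: [-179.6, -0.1, -71.8]
force: [-0.3, -1.3, 8.0]
opening: 0.0175
gripper_force: 30.0
```

Call:
apply_moves([
  [[-0.25, -0.04, 0], 0, 1],
  [[-0.5, -0.08, 0], 0, 1],
  [[-0.75, -0.15, 0], 0, 1],
  [[-0.75, -0.15, 0], 0, 1],
])

```text
clock: 13.98
tool_pos: [0.6121, 0.0518, 0.2138]
orientation: [-179.6, -0.1, -71.8]
force: [-0.0, -0.3, 7.8]
opening: 0.0174
gripper_force: 30.0
```

Call:
apply_moves([
  [[-0.47, -0.17, 0], 0, 1],
  [[-0.92, -0.39, 0], 0, 1],
  [[-0.92, -0.39, 0], 0, 1],
])

```text
clock: 14.23
tool_pos: [0.6025, 0.0481, 0.2138]
orientation: [-179.6, -0.0, -71.8]
force: [-1.0, 1.6, 8.6]
opening: 0.0174
gripper_force: 30.0
```

```bash
python3 k.py; python3 -c "
from h import *
s=ctrl.snapshot('top'); a=np.array(s['img'])[180:320,260:380]; cv2.imwrite('pics/t1.png',cv2.resize(a,(720,600)[:1]+(600,),interpolation=2)[...,::-1])"
```

```text
14.2333 [0.60253516 0.04809968 0.21379007] [-0.99140771  1.58246678  8.62674279]
y [(39.9, [1.7, 1.7]), (16.5, [36.3, 34.8, 29.0]), (45.6, [2.3, 2.3])]
```

View pics/t1.png

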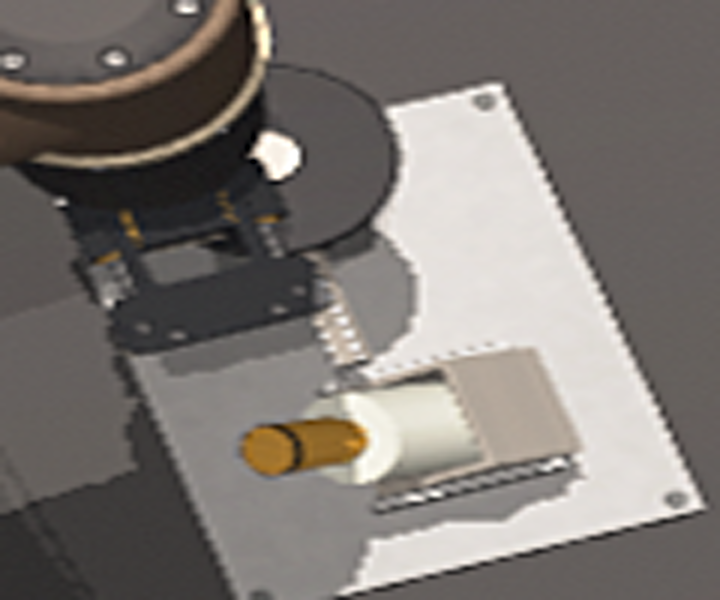

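Call:
apply_moves([
  [[-0.42, -0.28, 0], 0, 1],
  [[-0.8, -0.61, 0], 0, 1],
  [[-0.8, -0.61, 0], 0, 1],
  [[-0.8, -0.61, 0], 0, 1],
])

```text
clock: 15.52
tool_pos: [0.6017, 0.0474, 0.214]
orientation: [-178.7, 0.2, -71.7]
force: [22.8, 16.7, -7.7]
opening: 0.0174
gripper_force: 30.0
```

Call:
apply_moves([
  [[0.6, 0.45, 0], 0, 1],
  [[0.6, 0.45, 0], 0, 0.35],
  [[0.6, 0.45, 0], 0, 0.35],
  [[0.6, 0.45, 0], 0, 0.35],
  [[0.6, 0.45, 0], 0, 0.35],
  [[0.6, 0.45, 0], 0, 0.35],
  [[0.6, 0.45, 2.5], 0, 0.35],
  [[0.6, 0.45, 5], 0, 0.35],
  [[0.6, 0.45, 7.5], 0, 0.35],
  [[-3, -1, 8], 0, 0.35],
  [[-6.5, -2, 8], 0, 0.35],
  [[-10, -3, 7], 0, 0.35],
  [[-12.7, -4, 5], 0, 0.35],
  [[-12.7, -4, 5], 0, 0.35],
  [[-12.7, -4, 5], 0, 0.35],
  [[-12.7, -4, 5], 0, 0.35],
])

```text
clock: 16.85
tool_pos: [0.4661, 0.0009, 0.2612]
orientation: [-179.9, -0.0, -71.8]
force: [0.9, 0.1, 0.6]
opening: 0.0571
gripper_force: 0.0
```

Run:
```python
from h import *
o=ctrl.get_obs(); print(o["clock"],o["tool_pos"],o["force"])
S,D=look(("scene","top","wrist"),("valve","keeper_tip","crank_handle"))
for n in ("valve","keeper_tip","crank_handle"):
    rs=[ray(S[c],p) for (m,c),p in D.items() if m==n]
    if len(rs)>1: print(n,tri(rs))
    if (n,"wrist") in D: print(atz(ray(S["wrist"],D[n,"wrist"]),.1365))
save(S["wrist"],"w3")
```

```text
16.85 [0.46605592 0.0009058  0.26124745] [0.9272401  0.10815277 0.56447849]
valve scene [282.2 219.2] 0.9
valve wrist [313.9 238.5] 0.81
keeper_tip scene [296.3 237.1] 0.73
keeper_tip wrist [261.2 176.5] 0.57
crank_handle scene [351.4 200.6] 0.48
crank_handle top [287.9 223.7] 0.41
crank_handle wrist [ 29.9 279.7] 0.94
valve (array([0.46646656, 0.00305515, 0.1333558 ]), [0.9, 0.9])
[0.46741863 0.00285553 0.1365    ]
keeper_tip (array([ 0.51438968, -0.02512902,  0.12961467]), [0.4, 0.4])
[ 0.51341328 -0.02648742  0.1365    ]
crank_handle (array([0.6019049 , 0.04768814, 0.21468066]), [4.6, 3.7, 1.1])
[0.6482736  0.09391731 0.1365    ]
```

View pics/w3.png

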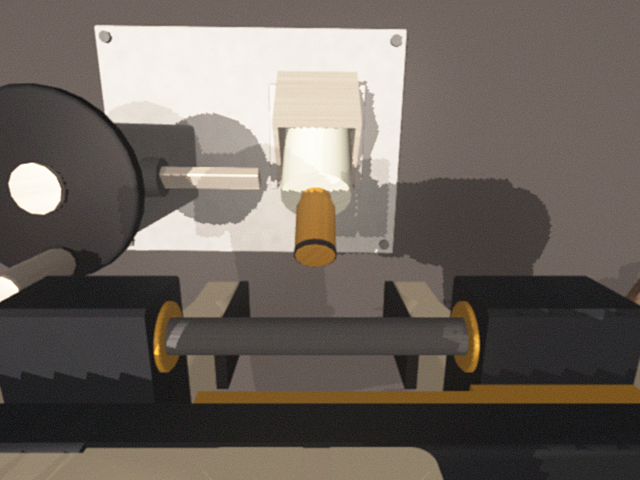

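Call:
apply_moves([
  [[0.1, 0.2, -2.5], 0, 0.35],
  [[0.1, 0.2, -5], 0, 0.35],
  [[0.1, 0.2, -7.5], 0, 0.35],
  [[0.1, 0.2, -9.5], 0, 0.35],
  [[0.1, 0.2, -11.5], 0, 0.35],
  [[0.1, 0.2, -12.5], 0, 0.35],
  [[0.1, 0.2, -12.5], 0, 0.35],
  [[0.1, 0.2, -12.5], 0, 1],
  [[0.1, 0.2, -12.5], 0, 1],
  [[0.1, 0.2, -12.5], 0, 1],
  [[0.1, 0.2, -12.5], 0, 1],
  [[0.1, 0.2, -12.5], 0, 1],
  [[0.1, 0.2, -12.5], 0, 1],
  [[0.1, 0.2, -12.5], 0, 1],
])

```text
clock: 18.62
tool_pos: [0.467, 0.0032, 0.1361]
orientation: [-179.9, 0.0, -71.8]
force: [-0.9, 2.1, 3.2]
opening: 0.0274
gripper_force: 30.0
```

Call:
apply_moves([
  [[-0.19, 0.61, 0.77], 0, 1],
  [[-0.39, 1.23, 1.53], 0, 1],
  [[-0.58, 1.84, 2.3], 0, 1],
  [[-0.78, 2.45, 3.06], 0, 1],
  [[-0.97, 3.07, 3.83], 0, 1],
  [[-0.97, 3.07, 3.83], 0, 1],
])

```text
clock: 19.12
tool_pos: [0.4575, 0.0352, 0.1758]
orientation: [-179.8, 0.0, -71.8]
force: [-0.5, 0.1, -1.5]
opening: 0.0275
gripper_force: 30.0
```

Call:
apply_moves([
  [[-0.39, 1.23, 1.53], 0, 1],
  [[-0.78, 2.45, 3.06], 0, 1],
  [[-1.16, 3.68, 4.6], 0, 1],
  [[-1.55, 4.9, 6.13], 0, 1],
  [[-1.6, 6, 8], 0, 1],
  [[-1.6, 8, 10], 0, 1],
  [[-1.6, 8, 11], 0, 1],
  [[-1.6, 8, 11], 0, 1],
  [[-1.6, 8, 11], 0, 1],
])

```text
clock: 19.87
tool_pos: [0.4405, 0.114, 0.2835]
orientation: [-180.0, 0.1, -71.8]
force: [-0.5, -0.5, -4.5]
opening: 0.0274
gripper_force: 30.0
```

Run:
```python
from h import *
o=ctrl.get_obs(); print(o["clock"],o["tool_pos"],o["force"],o["moment"])
S,D=look(("scene","top","wrist"),("valve","cylinder"))
for n in ("valve","cylinder"):
    rs=[ray(S[c],p) for (m,c),p in D.items() if m==n]
    if len(rs)>1: print(n,tri(rs))
a=cv2.resize(np.array(S["scene"]["img"])[130:280,200:350],(600,600)); b=cv2.resize(np.array(S["wrist"]["img"])[:,100:560],(200,209))
cv2.imwrite("pics/c1.png",np.hstack([a,np.vstack([b,np.zeros((391,200,3),np.uint8)])])[...,::-1])
```

```text
19.8667 [0.4405187  0.11396181 0.28350078] [-0.52514669 -0.4564594  -4.46549322] [0.1696013  0.0688833  0.01417394]
valve scene [295.5 133.6] 0.64
valve top [255.5 294.3] 0.82
valve wrist [318.3 320.7] 0.92
cylinder scene [289.5 198.4] 0.61
cylinder top [295.7 284.4] 0.77
cylinder wrist [319.7 100.7] 0.63
valve (array([0.43798374, 0.11555047, 0.27570755]), [5.6, 5.6, 0.4])
cylinder (array([0.4655113 , 0.03103238, 0.17144483]), [4.2, 2.6, 1.9])
```

View pics/c1.png

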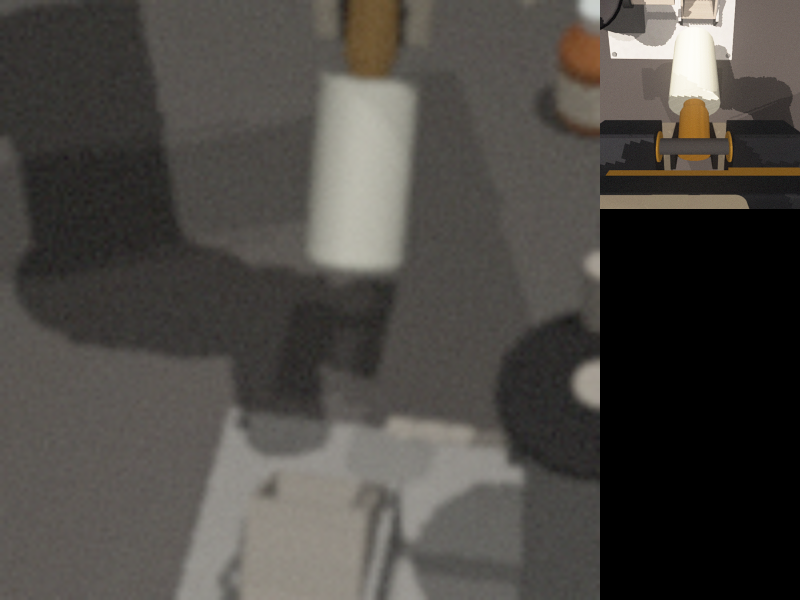

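Call:
apply_moves([
  [[-0.36, -1.83, -3], 0, 1],
  [[-0.36, -1.83, -6], 0, 1],
  [[-0.36, -1.83, -9], 0, 1],
  [[-0.36, -1.83, -12], 0, 1],
  [[-0.36, -1.83, -14.2], 0, 1],
  [[-0.36, -1.83, -14.2], 0, 1],
  [[0, -3, -14.4], 0, 1],
  [[0.4, -4.21, -14.5], 0, 1],
  [[0.62, -4.9, -13.9], 0, 1],
  [[0.85, -5.64, -13.3], 0, 1],
  [[1.1, -6.5, -12.8], 0, 1],
  [[1.39, -7.35, -12.3], 0, 1],
  [[1.68, -8.25, -11.9], 0, 1],
  [[1.97, -9.16, -11.6], 0, 1],
  [[1.97, -9.16, -11.6], 0, 1],
])

```text
clock: 21.57
tool_pos: [0.4615, 0.0209, 0.1688]
orientation: [-179.9, -0.0, -71.9]
force: [0.7, 1.6, -2.4]
opening: 0.0274
gripper_force: 30.0
```

```bash
cat > c.py <<'E'
from h import *
import sys
o=ctrl.get_obs(); print(o["clock"],o["tool_pos"],o["force"],o["moment"])
V=[];F=[]
for i in range(2):
    S,D=look(("scene","top","wrist"),("valve","cylinder"),v=i==0)
    T={n:tri([ray(S[c],p) for (m,c),p in D.items() if m==n]) for n in ("valve","cylinder") if sum(m==n for m,_ in D)>1}; print(T)
a=cv2.resize(np.array(S["scene"]["img"])[110:290,200:350],(500,600)); b=cv2.resize(np.array(S["wrist"]["img"])[:,100:560],(300,313))
cv2.imwrite("pics/%s.png"%sys.argv[1],np.hstack([a,np.vstack([b,np.zeros((287,300,3),np.uint8)])])[...,::-1])
E
python3 c.py c2
```

```text
21.5667 [0.46147125 0.02089869 0.16881721] [ 0.66191681  1.64179478 -2.40732382] [0.92298953 0.01112761 0.01204007]
valve scene [282.5 202.9] 0.81
valve wrist [317.6 324.7] 0.9
cylinder scene [287.9 246.6] 0.82
cylinder top [315.6 284.4] 0.48
cylinder wrist [316.1 197.7] 0.95
{'valve': (array([0.45725011, 0.02492256, 0.16059715]), [1.4, 1.4]), 'cylinder': (array([ 0.47395322, -0.00866547,  0.05242324]), [6.7, 5.8, 5.6])}
{'valve': (array([0.4577808 , 0.02968304, 0.15743563]), [0.3, 0.3]), 'cylinder': (array([ 0.46668942, -0.00436838,  0.03963191]), [1.2, 1.2])}
```

View pics/c2.png

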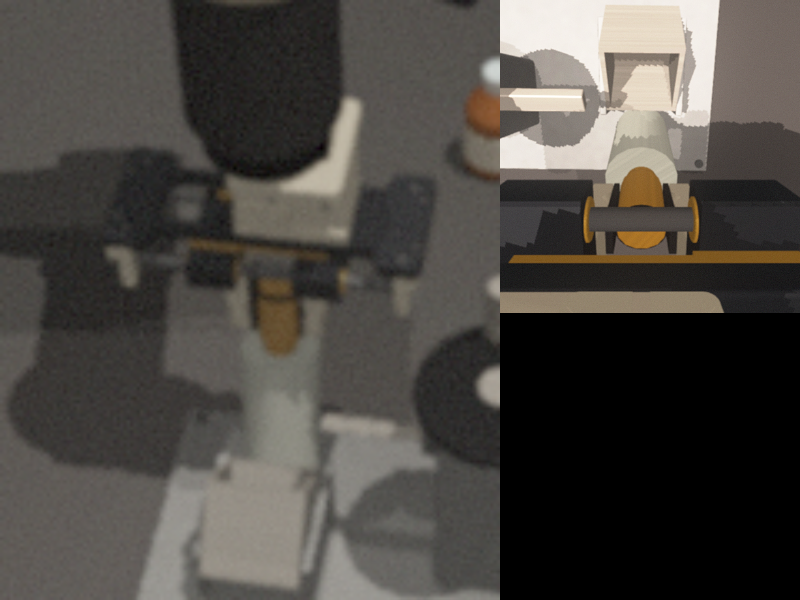

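Call:
apply_moves([
  [[0.3, -0.95, 0.2], 0, 1],
  [[0.6, -1.9, 0.4], 0, 1],
  [[0.66, -2.1, 0.4], 0, 1],
  [[0.66, -2.1, 0.4], 0, 1],
  [[0.66, -2.1, 0.4], 0, 1],
  [[0.35, -1.1, 0.4], 0, 1],
  [[-0.3, 1, 0.5], 0, 1],
  [[-0.9, 2.9, 2], 0, 1],
  [[-0.9, 2.9, 5], 0, 1],
  [[-0.9, 2.9, 8], 0, 1],
  [[-0.9, 2.9, 11], 0, 1],
  [[-0.9, 2.9, 13], 0, 1],
  [[-0.9, 2.9, 13], 0, 1],
  [[-0.9, 2.9, 13], 0, 1],
  [[-0.9, 2.9, 13], 0, 1],
])

```text
clock: 23.72
tool_pos: [0.4507, 0.0511, 0.2967]
orientation: [179.9, -0.0, -71.8]
force: [-0.4, 0.1, -4.1]
opening: 0.0273
gripper_force: 30.0
```

```bash
sed -i 's/range(2)/range(4)/' c.py; python3 c.py c3
```

```text
23.7167 [0.45068518 0.05105419 0.29667592] [-0.36348972  0.13112712 -4.11653253] [ 0.06259792 -0.03412806  0.01084219]
valve scene [282.2 146.9] 0.97
valve wrist [318.4 330.9] 0.64
cylinder scene [290.2 193.3] 0.9
cylinder wrist [316.1 232. ] 0.93
{'valve': (array([0.44791224, 0.05407578, 0.29646122]), [0.4, 0.4]), 'cylinder': (array([0.45382352, 0.05345736, 0.15893347]), [4.9, 4.9])}
{'valve': (array([0.45157718, 0.04912764, 0.30724526]), [0.5, 0.5]), 'cylinder': (array([0.44940377, 0.05436838, 0.15106208]), [1.6, 1.6])}
{'valve': (array([0.45211985, 0.04631038, 0.31229625]), [1.4, 1.4]), 'cylinder': (array([0.44999928, 0.05352628, 0.15030204]), [1.1, 1.1])}
{'valve': (array([0.44862733, 0.05770826, 0.28773362]), [1.8, 1.8]), 'cylinder': (array([0.46369512, 0.00895073, 0.2148822 ]), [15.7, 28.2, 28.4])}
```

View pics/c3.png

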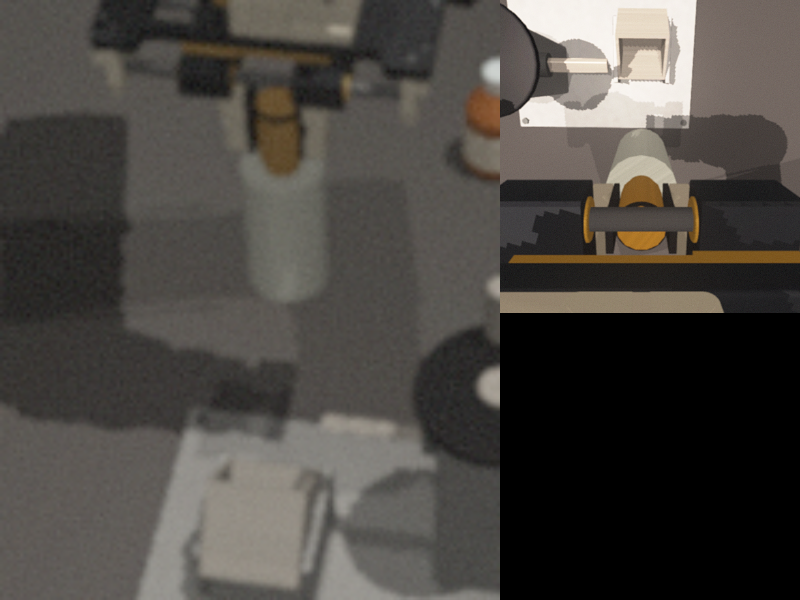

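```bash
cat > a.py <<'E'
from h import *
M=[];P={"scene":[],"wrist":[]};SS={}
for i in range(8):
    for c in P:
        s=ctrl.snapshot(c); SS[c]=s; o=ctrl.get_obs(); M.append(np.r_[o["force"],o["moment"],o["tool_pos"]])
        for r in ctrl.spot_point(s,"cylinder")[:1]:
            if r["score"]>.5: P[c].append(r["at"])
M=np.array(M); print(o["clock"],M.mean(0).round(4),(M.std(0)/4).round(4))
t=M[:,6:].mean(0); ex=np.array([.302,-.953,0]); ey=np.array([.953,.302,0]); ez=np.array([0,0,1])
for c in P: P[c]=np.array(P[c]); print(c,len(P[c]),np.median(P[c],0),P[c].std(0))
g=.134
foot=lambda a,b:t+ez*.002-g*(ez*np.cos(a)*np.cos(b)-ex*np.sin(a)+ey*np.sin(b))
for C in (("wrist",),("scene",),("wrist","scene")):
    f=lambda q:np.concatenate([(proj(SS[c],foot(*q))-np.median(P[c],0))/SS[c]["fx"]*np.linalg.norm(t-np.array(SS[c]["T"])[:3,3])*1000 for c in C])
    r=least_squares(f,[0,0]); print(C,"lean,roll deg",np.degrees(r.x).round(2),f(r.x).round(1))
E
python3 a.py
```

```text
27.0667 [ 0.1221  0.0946 -3.2444  0.0425 -0.0265 -0.0081  0.4516  0.0511  0.2979] [0.1015 0.1079 0.0911 0.0063 0.0096 0.0075 0.     0.     0.    ]
scene 8 [287.9 195. ] [1.36787929 1.35317913]
wrist 8 [316.55 231.35] [0.67534713 0.78222439]
('wrist',) lean,roll deg [0.81 0.35] [-0.  0.]
('scene',) lean,roll deg [ 3.62 -2.08] [-0.  0.]
('wrist', 'scene') lean,roll deg [ 2.44 -1.32] [-2.2 -2.1 -1.1 -2. ]
```

Call:
apply_moves([
  [[0, 0, -3], 0, 1],
  [[0, 0, -6], 0, 1],
  [[0, 0, -9], 0, 1],
  [[0, 0, -12], 0, 1],
  [[0.6, -2, -12.6], 0, 1],
  [[1.2, -4, -12.6], 0, 1],
  [[1.56, -5, -12.6], 0, 1],
  [[1.66, -5.33, -12.6], 0, 1],
  [[1.66, -5.33, -12.6], 0, 1],
  [[1.66, -5.33, -12.6], 0, 1],
  [[1.3, -4, -12.6], 0, 1],
  [[0.6, -2, -12.5], 0, 1],
  [[0, 0, -11], 0, 1],
  [[0, 0, -8], 0, 1],
  [[0, 0, -5], 0, 1],
  [[0, 0, -2], 0, 1],
  [[0, 0, 0], 0, 1],
  [[0, 0, 0], 0, 1],
  [[0, 0, 0], 0, 1],
  [[0, 0, 0], 0, 1],
])

```text
clock: 28.78
tool_pos: [0.451, 0.0513, 0.2972]
orientation: [180.0, 0.0, -71.8]
force: [0.2, -0.2, -3.9]
opening: 0.0275
gripper_force: 30.0
```

```bash
sed -i 's/range(8)/range(5)/' a.py; python3 a.py
```

```text
29.7333 [-2.3860e-01  2.1840e-01 -3.3218e+00  6.8400e-02 -4.5700e-02 -4.0000e-04
  4.5150e-01  5.1000e-02  2.9750e-01] [9.250e-02 9.060e-02 1.421e-01 9.000e-03 7.700e-03 8.200e-03 1.000e-04
 0.000e+00 1.000e-04]
scene 5 [288.9 191.9] [1.43443369 1.11606451]
wrist 5 [317.3 235.2] [1.00915806 1.45409766]
('wrist',) lean,roll deg [-0.43  0.51] [-0.  0.]
('scene',) lean,roll deg [-0.53 -2.29] [-0. -0.]
('wrist', 'scene') lean,roll deg [-0.59 -1.53] [-2.7  0.2 -1.6 -0.2]
```

```bash
python3 -c "
from plant import ctrl
print(ctrl.close_job())"
```

```text
the job is handed in; nothing more can be done
None
```

I handed the job in at about 30 s. The keeper bar is wound back to its stop. The cylinder is out of its sleeve and held valve up, within about 1° of vertical by my camera fit, with its foot about 16 cm above the bench. I levered it upright against the sleeve's rim, and the bottle, jar, spanner and tray were not touched.

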